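# Dot-punch the scribed centre on a plate offcut

### The job

Take the spring-loaded centre punch out of its stand, set its point inside the small scribed circle on the loose plate offcut and press it straight down, upright, with an even push of about 14 N (between 10 and 18 N, never over 24 N) for a full second. Then lift it straight up, well clear (about 40 mm), without skidding the point or shifting the plate, and stand the punch back in its stand, collar down on the rim. Leave the small parts lying around alone.

Things in the scene. Friction and masses are not known exactly. Their poses are not given: they have to be found in the camera images.
- punch: Bare steel spring-loaded centre punch, 0.22 kg, upright in its stand. Origin on its axis at the collar's underside, z up the tool. Above it: collar 30 mm across and 8 mm thick, dark round barrel 20 mm across up to 60 mm, cap 24 mm across up to 70 mm. Below: nose 14 mm across and pin 6 mm across, the tip 44 to 62 mm below the origin, differently each time (nose screwed in or out).
- punch_grip (a point): Point on the punch's axis at the middle of the barrel, 35 mm above the collar's underside: where to grip it, the fingers across the 20 mm barrel.
- punch_axis_low (a point): Point fixed on the punch's axis 40 mm below the collar's underside, 4 to 22 mm above the tip. The tip is hidden in the stand at the start: find its contact by feel. The pin is sprung: it gives 12 mm in all, its push growing by 4 N per mm from zero at first touch. This point does not move with nose or pin.
- stand: Fixed stand: square dark steel base 84 x 84 x 8 mm with four small bolt heads and in its middle an upright square steel tube 42 mm across, its rim 66 mm above the table, with a square bore 19 mm wide. Origin at the centre of the underside on the table. The punch hangs in it with the collar's underside on the rim.
- stand_mouth (a point): Centre of the stand's bore at the rim, 66 mm above the table; the collar's underside is here when the punch is home.
- plate: Loose dark steel plate offcut, 48 x 61 x 10 mm, 0.35 kg, lying flat on the table (one corner cut off). Origin at the centre of its underside.
- mark (a point): Centre of the scribed circle (10 mm across, with two thin cross lines) on the plate's top face, 10 mm above the table, 4 mm to -x and 6 mm to +y of the plate's middle in its own frame.
- nut_center (a point): Bystander: steel hexagon nut 24 x 27 x 10 mm lying beside the plate; its centre.
- bolt_center (a point): Bystander: steel hexagon bolt 72 mm long lying beside the plate; its centre.
- gas_cup_center (a point): Bystander: orange-brown ceramic cup 22 mm across and 42 mm high, standing beside the stand; its centre.
- puck_center (a point): Bystander: slotted steel stop puck 38 x 41 x 17 mm lying beside the stand; its centre.
Things that resemble listed ones, but are neither listed nor needed, are in the scene too. What is shaped like the punch but pink or red is not meant.

How it is judged:
On the way, in this order (a step that is already met when the one before it is completed fails the run):
1. the punch, upright within 0.1 rad, is pressed inside the scribed circle with 10 to 18 N for 0.9 s without a break (contact force between punch and plate between 10 and 18 N and angle between punch's own z axis and vertical below 0.1 rad and horizontal distance between punch_axis_low and mark below 0.005 m), for 0.9 s.
2. it is lifted straight up off the plate until its barrel's middle stands over 115 mm above the table, still within 12 mm of the circle's centre (contact force between punch and plate below 0.1 N and height (world z) of punch_grip above 0.115 m and horizontal distance between punch_axis_low and mark below 0.012 m), for 0.02 s.
At the end, for the whole second after the job is handed in: The punch stands at rest in its stand, upright within 0.08 rad, centred within 5 mm, its collar on the rim within 3 mm; the plate's mark is within 5 mm of where it was (horizontal distance between punch_grip and stand_mouth below 0.005 m and z of punch in the frame of stand_mouth between -0.003 and 0.003 m and angle between punch's own z axis and vertical below 0.08 rad and linear speed of punch below 0.02 m/s and distance of mark from where it was at the start of the episode below 0.005 m); the robot touches nothing.
It fails at once if the punch presses on the plate with more than 24 N (contact force between punch and plate above 24 N).
It fails at once if the punch bears on the plate with over 1.5 N outside the scribed circle (more than 5 mm from its centre) (contact force between punch and plate above 1.5 N and horizontal distance between punch_axis_low and mark above 0.005 m).
It fails at once if the plate is shifted by more than 5 mm (distance of mark from where it was at the start of the episode above 0.005 m).
It fails at once if the nut, bolt, cup or puck is pushed more than 15 mm (distance of any of nut_center, bolt_center, gas_cup_center, puck_center from where it was at the start of the episode above 0.015 m).
It also fails if it takes over 58 s, if anything falls off the work surface, if the arm or the gripper's body presses on something with over 40 N, if the wrist force passes 120 N, or if a joint passes its speed limit or range.

### The arm

A 6-joint arm with a two-finger parallel gripper is mounted at the origin on a cart in front of the work surface, level with it; the furniture and walls round the work are solid. World frame = base frame: x ahead of the robot, y to its left, z up, the work surface at z = 0. Lengths are in m, angles in rad, forces in N, time in s.
With the tool pointing down it reaches from about 0.3 to 0.875 m from the base axis. Payload 6.4 kg.
Tool frame: the origin (TCP) lies at the very end of the fingers, on their centre line; the grasp point (between the pads) lies 19 mm behind it; z points along the fingers, y is the line along which they close (so a half turn about z gives the same grasp; the last joint's range is limited). The gripper opens to 85 mm and grips with 20 to 120 N. Pads are 22 mm wide; open, the fingers measure 114 mm over their backs; the gripper's body (76 mm by 85 mm) begins 54 mm behind the grasp point. The pads swing forward as they close: fully open they stand 13 mm farther back than shut.
Start: joints at [-1.377, 0.181, 1.607, -0, 1.354, -0.206], TCP at [0.224, -0.53, 0.231] pointing down, gripper open.
Joint ranges: [-2.99, 2.99], [-0.89, 2.07], [0.3, 2.58], [-1.14, 4.28], [0, 2.63], [-3.12, 3.12]. Speed limits (rad/s): [2.57, 2.57, 3.01, 3.14, 3.14, 3.14].

### API

Orientations are given as a 3x3 rotation matrix whose columns are the frame's x, y, z axes.
In Python, from workcell import status, imaging, env gives the robot as it stands.
- The arm moves only by the tool jog_arm, never from a script. Its arguments are lists of equal length, an entry for each row: "rot": the turn, a rotation vector about the world's x, y, z in degrees, a list of three; "delta_pos": the shift along the world's x, y, z in cm, a list of three; "hand": the closure, from -1 (fully open) to 1 (shut). In form: {"rot": [[rx, ry, rz], ...], "delta_pos": [[dx, dy, dz], ...], "hand": [hand, ...]}. A call has 1 to 5 rows; each row is the pose to reach, as a shift and turn from the pose commanded when the call began; what a row does not reach only later rows make up. A row lasts 1/10 s, in which the tool goes at most 50 mm and 8.59 degrees, less where a joint would pass 70% of its speed; a pose out of reach is approached as far as the arm can. A call with a gripper value outside its range is refused whole. The fingers move at their own pace and stop on an object; "force" is the grip in N (left out, the last holds). Time passes only in rows, so rows that repeat a pose let the fingers close. It gives the time, the measured TCP pose, the force, the opening and the grip force at its end, in the units of the state.
- status.sense(): the state, without advancing time (a new reading comes with each control period).
- imaging.snapshot(name): name is "scene" or "top" or "wrist"; returns the picture (400x640x3 uint8, blue, green, red); there is no depth.
- imaging.camera_info(name): a dict with "fx", "fy", "cx", "cy" (pixels), "R" (3x3) and "t" (3): a world point X has camera coordinates R X + t; the wrist camera has in their place "mount" (4x4, takes a point from camera to tool coordinates, whose origin is the TCP and whose axes are the flange's). Camera axes: x right, y down, z forward; pixel columns grow to the right and rows downward; lengths in m; the calibration is good to about 2 mm. A picture is of the moment at which its call begins: read the wrist's pose just before it. camera_info takes no time and is no camera call.
- env.hand_in(): hands the job in; it is judged then, once.
Trained networks look in the newest picture that a camera, given by its name, has taken for a name from the list of things; names that differ only in an ending like _2 or _b are one class to them, and where a whole thing is asked for, a point or a joint stands for the part that bears it (a point fixed in the world has none). Each returns a list of dicts, best first, with "conf" (0 to 1); they miss things now and then, are a little off and sometimes report something else, mostly with a low value. They report only what shows in the picture. A call takes as long as a camera call. They do not tell look-alikes from the thing itself.
- imaging.outline_of(target, camera): "region" (400x640 bool, what is visible of it).
- imaging.tip_of(target, camera): "point" ([x, y, z] in m, in world coordinates, good to about 4 mm: a listed point, or the origin of a listed thing).
The state is a dict: "clock": time; "q": joint angles; "dq": joint speeds; "joint_torque": joint torques, N m; "eef_pos": TCP position; "eef_rot": TCP orientation; "wrist_force": force on the tool from outside, world axes, zero at the start; "ft_torque": the same for the moment, N m; "gripper_width": opening from 0.0 (shut) to 1.0 (fully open); "finger_force": force on a finger pad.
Only numpy, scipy, OpenCV 4.12 (cv2) and the standard library are available. Lean on these libraries where they do the work, as an engineer would, in place of code of your own. Each camera call takes 0.05 s, during which the arm holds its last target. There are 200 camera calls.

## Working session

There is one attempt and no reset: what is moved stays moved. The work goes in short steps, Python scripts to look and compute and a tool call to move; the robot and the scene stay as the last step left them, time stands still between calls to the robot, and variables do not carry over. Pictures are saved under pics/ and viewed, at most 10 in all, crops included, and the job is handed in when it is done.

Besides the shell and the picture viewer there is one more tool, called after "Request:" as name(argument=value, ...), one argument or row to a line, values as JSON. jog_arm: Moves the arm, as the interface text tells. Its arguments: {"type":"object","properties":{"rot":{"type":"array"},"delta_pos":{"type":"array"},"hand":{"type":"array"},"force":{"type":"number"}},"required":["rot","delta_pos","hand"]}

```bash
mkdir -p pics; python3 - <<'E'
from workcell import status, imaging, env
import cv2,numpy as np
s=status.sense();print({k:np.round(v,3).tolist() for k,v in s.items()})
for c in("top","scene"):
    im=imaging.snapshot(c);cv2.imwrite(f"pics/{c}1.png",im)
    for n in("punch","stand_mouth","mark","stand","plate","nut_center","bolt_center","gas_cup_center","puck_center"):
        print(c,n,[(np.round(d["point"],3).tolist(),round(d["conf"],2)) for d in imaging.tip_of(n,c)][:3])
a=cv2.imread("pics/top1.png")
E
```

```text
{'clock': 0.0, 'q': [-1.377, 0.182, 1.608, -0.0, 1.354, -0.206], 'dq': [0.0, 0.001, 0.001, -0.0, -0.001, 0.003], 'joint_torque': [-0.0, -44.487, -35.134, -0.0, 0.009, 0.0], 'eef_pos': [0.224, -0.529, 0.23], 'eef_rot': [[0.921, 0.389, -0.0], [0.389, -0.921, 0.002], [0.0, -0.002, -1.0]], 'wrist_force': [0.81, 0.243, -0.053], 'ft_torque': [0.039, -0.033, -0.009], 'finger_force': 0.0, 'gripper_width': 1.001}
top punch [([0.587, 0.146, 0.045], 0.77), ([0.647, -0.056, 0.038], 0.71), ([0.57, 0.039, 0.068], 0.62)]
top stand_mouth [([0.638, 0.036, 0.02], 0.7), ([0.572, 0.039, 0.068], 0.59)]
top mark [([0.535, -0.231, 0.012], 0.76)]
top stand [([0.571, 0.042, -0.0], 0.68)]
top plate [([0.539, -0.234, -0.001], 0.85)]
top nut_center [([0.475, -0.241, 0.004], 0.41)]
top bolt_center [([0.591, -0.216, 0.005], 0.71)]
top gas_cup_center [([0.64, 0.034, 0.023], 0.45)]
top puck_center [([0.484, 0.036, 0.01], 0.62), ([0.639, 0.037, 0.024], 0.42)]
scene punch [([0.512, 0.095, 0.016], 0.93), ([0.403, 0.129, 0.015], 0.81), ([0.569, 0.038, 0.061], 0.8)]
scene stand_mouth [([0.569, 0.04, 0.066], 0.68)]
scene mark [([0.537, -0.23, 0.011], 0.84)]
scene stand [([0.57, 0.041, 0.002], 0.96)]
scene plate [([0.537, -0.234, 0.002], 0.82)]
scene nut_center [([0.573, 0.041, 0.067], 0.42)]
scene bolt_center [([0.587, -0.215, 0.01], 0.61)]
scene gas_cup_center [([0.637, 0.03, 0.022], 0.66)]
scene puck_center [([0.483, 0.037, 0.009], 0.57)]
```

View pics/top1.png

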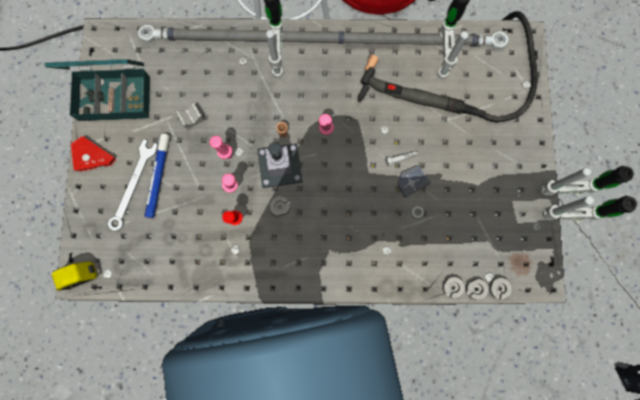

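View pics/scene1.png

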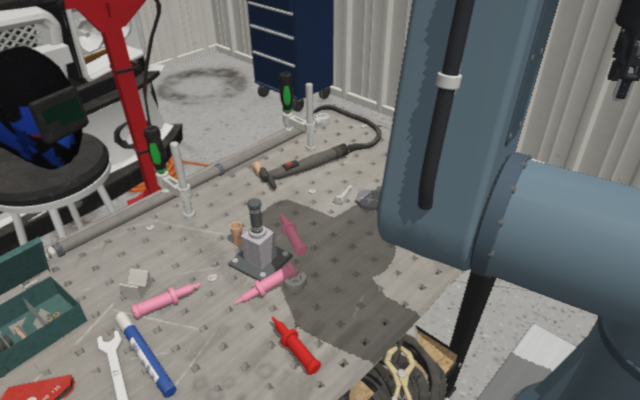

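Request:
jog_arm(
  rot=[
    [0, 0, 0],
    [0, 0, 0],
    [0, 0, 0],
    [0, 0, 0],
    [0, 0, 0],
  ],
  delta_pos=[
    [25, 25, 0],
    [25, 25, 0],
    [25, 25, 0],
    [25, 25, 0],
    [25, 25, 0],
  ],
  hand=[-1, -1, -1, -1, -1],
)

```text
clock: 1.5
eef_pos: [0.4017, -0.3514, 0.2315]
eef_rot: [[0.921, 0.389, 0.0], [0.389, -0.921, -0.0], [0.0, 0.001, -1.0]]
wrist_force: [0.8, -0.5, -0.3]
gripper_width: 1.0
finger_force: 0.0
```

```bash
python3 - <<'E'
from workcell import imaging
import numpy as np
m=imaging.camera_info("wrist");print({k:np.round(v,4).tolist() for k,v in m.items()})
E
```

```text
{'fx': 359.0275, 'fy': 359.0275, 'cx': 317.921, 'cy': 196.6336, 'mount': [[0.0007, -0.9568, -0.2906, 0.0745], [1.0, 0.0006, 0.0004, 0.0], [-0.0002, -0.2906, 0.9568, -0.1411], [0.0, 0.0, 0.0, 1.0]]}
```

Request:
jog_arm(
  rot=[
    [0, 0, 0],
    [0, 0, 0],
    [0, 0, 0],
    [0, 0, 0],
    [0, 0, 0],
  ],
  delta_pos=[
    [13, 12, -3],
    [13, 12, -3],
    [13, 12, -3],
    [13, 12, -3],
    [13, 12, -3],
  ],
  hand=[-1, -1, -1, -1, -1],
)

```text
clock: 2.0
eef_pos: [0.5324, -0.2295, 0.2003]
eef_rot: [[0.919, 0.394, -0.001], [0.394, -0.919, 0.002], [0.0, -0.002, -1.0]]
wrist_force: [0.7, -0.1, -0.8]
gripper_width: 0.999
finger_force: 0.0
```

```bash
cat >h.py <<'E'
from workcell import status, imaging, env
import cv2,numpy as np
def look(name,targets):
    s=status.sense();im=imaging.snapshot("wrist");cv2.imwrite(f"pics/{name}.png",im)
    print(s["clock"],np.round(s["eef_pos"],4),np.round(s["eef_rot"],4).tolist())
    for n in targets:
        print(n,[(np.round(d["point"],4).tolist(),round(d["conf"],2)) for d in imaging.tip_of(n,"wrist")][:3])
    return s,im
def ray(s,px,z):
    "world point at height z seen at pixel px"
    c=imaging.camera_info("wrist");m=np.array(c["mount"]);R=np.array(s["eef_rot"])
    d=R@m[:3,:3]@np.array([(px[0]-c["cx"])/c["fx"],(px[1]-c["cy"])/c["fy"],1])
    o=np.array(s["eef_pos"])+R@m[:3,3]
    return o+d*(z-o[2])/d[2]
def proj(s,X):
    c=imaging.camera_info("wrist");m=np.array(c["mount"]);R=np.array(s["eef_rot"])
    p=m[:3,:3].T@(R.T@(np.array(X)-s["eef_pos"])-m[:3,3])
    return c["cx"]+c["fx"]*p[0]/p[2],c["cy"]+c["fy"]*p[1]/p[2]
E
python3 - <<'E'
from h import *
s,im=look("w1",["mark","plate"])
import pickle;pickle.dump(s,open("s1.pkl","wb"))
E
```

```text
2.0 [ 0.5324 -0.2295  0.2003] [[0.9193, 0.3936, -0.0006], [0.3936, -0.9193, 0.0016], [0.0001, -0.0017, -1.0]]
mark [([0.5306, -0.23, 0.0119], 0.63)]
plate [([0.5411, -0.2361, -0.0009], 0.79)]
```

View pics/w1.png

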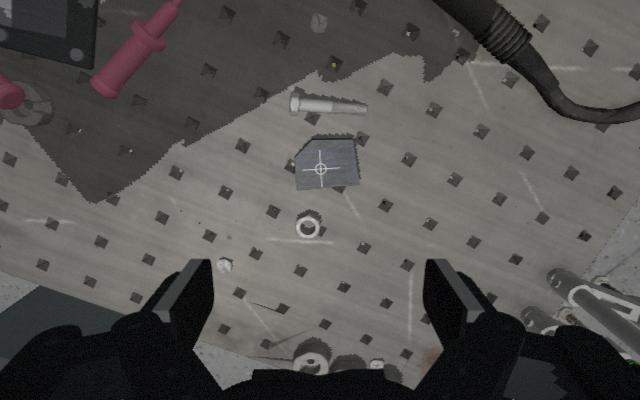

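```bash
python3 - <<'E'
from h import *
import pickle;s=pickle.load(open("s1.pkl","rb"))
im=cv2.imread("pics/w1.png");cv2.imwrite("pics/w1c.png",cv2.resize(im[120:210,270:380],None,fx=6,fy=6,interpolation=cv2.INTER_CUBIC))
print(ray(s,(320.5,169),.01))
print(ray(s,(320.5,169),.01)-s["eef_pos"])
E
```

```text
[ 0.53426877 -0.23111551  0.01      ]
[ 0.00188741 -0.00160044 -0.19026856]
```

Request:
jog_arm(
  rot=[
    [0, 0, 0],
    [0, 0, 0],
    [0, 0, 0],
    [0, 0, 0],
    [0, 0, 0],
  ],
  delta_pos=[
    [4, 22, 4],
    [4, 22, 4],
    [4, 22, 4],
    [4, 22, 4],
    [4, 22, 4],
  ],
  hand=[-1, -1, -1, -1, -1],
)

```text
clock: 2.65
eef_pos: [0.5708, -0.0113, 0.2429]
eef_rot: [[0.921, 0.389, 0.002], [0.389, -0.921, 0.0], [0.002, 0.001, -1.0]]
wrist_force: [0.7, 0.3, 0.7]
gripper_width: 1.002
finger_force: 0.0
```

Request:
jog_arm(
  rot=[
    [0, 0, 0],
    [0, 0, 0],
  ],
  delta_pos=[
    [0, 5, 0],
    [0, 5, 0],
  ],
  hand=[-1, -1],
)

```text
clock: 2.85
eef_pos: [0.5702, 0.0407, 0.2421]
eef_rot: [[0.92, 0.392, 0.001], [0.392, -0.92, 0.002], [0.002, -0.001, -1.0]]
wrist_force: [-0.4, -0.4, -1.1]
gripper_width: 1.0
finger_force: 0.0
```

```bash
python3 - <<'E'
from h import *
s,im=look("w2",["stand_mouth","punch_grip","punch"])
import pickle;pickle.dump(s,open("s2.pkl","wb"))
for z in (.066,.136):print(np.round(proj(s,[.571,.040,z]),1))
E
```

```text
2.85 [0.5702 0.0407 0.2421] [[0.9199, 0.3922, 0.001], [0.3922, -0.9199, 0.0017], [0.0016, -0.0011, -1.0]]
stand_mouth [([0.5671, 0.0352, 0.0679], 0.93), ([0.576, 0.0377, 0.0994], 0.66)]
punch_grip [([0.5757, 0.0373, 0.102], 0.92), ([0.5561, -0.0359, 0.018], 0.87), ([0.6147, 0.225, 0.0197], 0.84)]
punch [([0.511, 0.099, 0.0115], 0.92), ([0.606, 0.198, 0.0146], 0.84), ([0.5714, 0.0393, 0.0676], 0.71)]
[319.1 173.4]
[319.3 195.5]
```

View pics/w2.png

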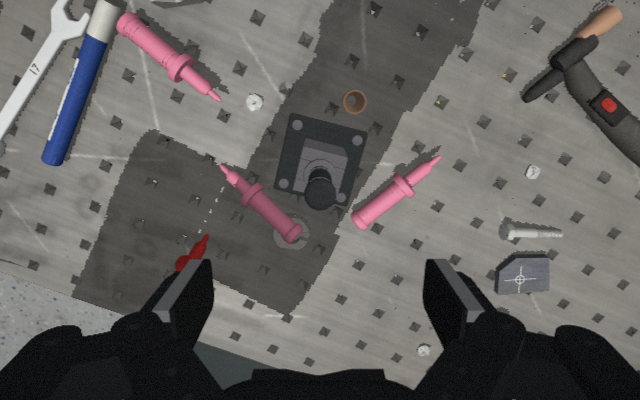

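View pics/w1c.png

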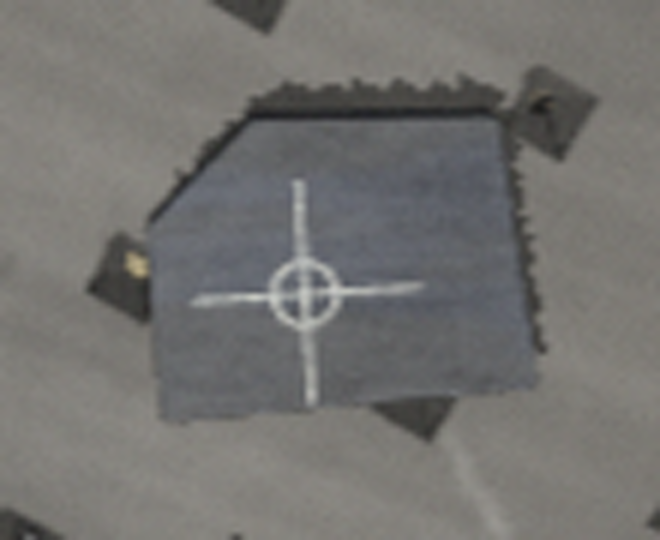

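Request:
jog_arm(
  rot=[
    [0, 0, 0],
    [0, 0, 0],
    [0, 0, 0],
    [0, 0, 0],
    [0, 0, 0],
  ],
  delta_pos=[
    [0.2, -0.1, -4],
    [0.2, -0.1, -6],
    [0.2, -0.1, -6],
    [0.2, -0.1, -6],
    [0.2, -0.1, -6],
  ],
  hand=[-1, -1, -1, -1, -1],
)

```text
clock: 3.55
eef_pos: [0.5738, 0.035, 0.1831]
eef_rot: [[0.922, 0.388, 0.003], [0.388, -0.922, -0.001], [0.002, 0.002, -1.0]]
wrist_force: [-0.3, -0.1, 0.4]
gripper_width: 1.001
finger_force: 0.0
```

```bash
python3 - <<'E'
from h import *
s,im=look("w3",["stand_mouth","punch_grip","punch"])
import pickle;pickle.dump(s,open("s3.pkl","wb"))
for z in (.066,.136):print(np.round(proj(s,[.5725,.0395,z]),1))
cv2.imwrite("pics/w3c.png",cv2.resize(im[80:330,200:440],None,fx=2.4,fy=2.4))
E
```

```text
3.55 [0.5738 0.035  0.1831] [[0.9217, 0.388, 0.0028], [0.388, -0.9217, -0.0005], [0.0024, 0.0016, -1.0]]
stand_mouth []
punch_grip [([0.6154, 0.2291, 0.0184], 0.98), ([0.577, 0.0345, 0.0997], 0.85), ([0.502, 0.0624, 0.0231], 0.77)]
punch [([0.5099, 0.0988, 0.0101], 0.97), ([0.6048, 0.1986, 0.0136], 0.88), ([0.5906, -0.0531, 0.0144], 0.83)]
[311.4 191.3]
[309.5 225.4]
```

View pics/w3c.png

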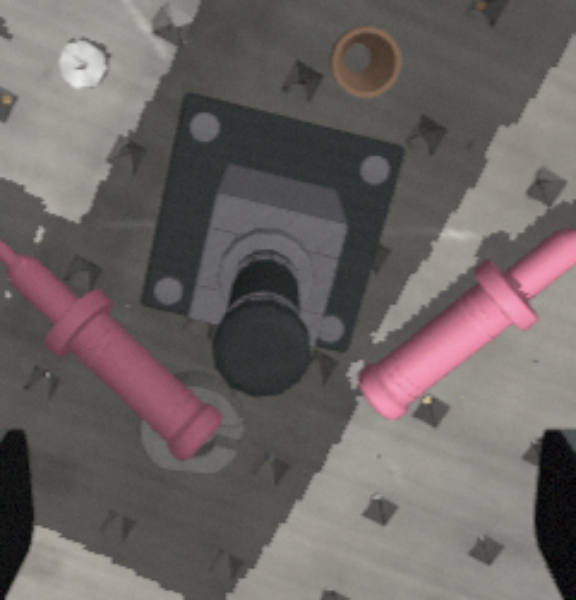

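Request:
jog_arm(
  rot=[
    [0, 0, 0],
    [0, 0, 0],
    [0, 0, 0],
    [0, 0, 0],
    [0, 0, 0],
  ],
  delta_pos=[
    [-0.1, 0.45, 0],
    [-0.1, 0.45, -4],
    [-0.1, 0.45, -8],
    [-0.1, 0.45, -10],
    [-0.1, 0.45, -10],
  ],
  hand=[-1, -1, -1, -1, -1],
)

```text
clock: 4.25
eef_pos: [0.5687, 0.0414, 0.0779]
eef_rot: [[0.921, 0.39, -0.007], [0.39, -0.921, 0.001], [-0.006, -0.004, -1.0]]
wrist_force: [-0.2, 0.3, -1.0]
gripper_width: 1.002
finger_force: 0.0
```

Request:
jog_arm(
  rot=[
    [0, 0, 0],
  ],
  delta_pos=[
    [0, 0, 0],
  ],
  hand=[-1],
)

```text
clock: 4.35
eef_pos: [0.5719, 0.0409, 0.0818]
eef_rot: [[0.921, 0.39, 0.0], [0.39, -0.921, -0.0], [0.0, 0.0, -1.0]]
wrist_force: [0.3, 0.4, 0.9]
gripper_width: 0.998
finger_force: 0.0
```

Request:
jog_arm(
  rot=[
    [0, 0, 0],
    [0, 0, 0],
    [0, 0, 0],
    [0, 0, 0],
    [0, 0, 0],
  ],
  delta_pos=[
    [0.05, -0.1, 0],
    [0.05, -0.1, 0],
    [0.05, -0.1, 0],
    [0.05, -0.1, 0],
    [0.05, -0.1, 0],
  ],
  hand=[-0.5, 0.2, 1, 1, 1],
  force=80,
)

```text
clock: 4.85
eef_pos: [0.5724, 0.0396, 0.0819]
eef_rot: [[0.921, 0.389, 0.001], [0.389, -0.921, 0.0], [0.001, 0.0, -1.0]]
wrist_force: [-1.0, 0.7, 2.4]
gripper_width: 0.216
finger_force: 77.6
```

Request:
jog_arm(
  rot=[
    [0, 0, 0],
    [0, 0, 0],
    [0, 0, 0],
    [0, 0, 0],
    [0, 0, 0],
  ],
  delta_pos=[
    [0, 0, 0],
    [0, 0, 0],
    [0, 0, 0],
    [0, 0, 0],
    [0, 0, 0],
  ],
  hand=[1, 1, 1, 1, 1],
)

```text
clock: 5.35
eef_pos: [0.5724, 0.0396, 0.0819]
eef_rot: [[0.921, 0.389, 0.001], [0.389, -0.921, -0.0], [0.001, 0.0, -1.0]]
wrist_force: [-2.3, 1.1, 5.2]
gripper_width: 0.216
finger_force: 77.5
```

Request:
jog_arm(
  rot=[
    [0, 0, 0],
    [0, 0, 0],
    [0, 0, 0],
    [0, 0, 0],
    [0, 0, 0],
  ],
  delta_pos=[
    [0, 0, 1],
    [0, 0, 4],
    [0, 0, 8],
    [0, 0, 11],
    [0, 0, 11],
  ],
  hand=[1, 1, 1, 1, 1],
)

```text
clock: 5.85
eef_pos: [0.5751, 0.0392, 0.1968]
eef_rot: [[0.921, 0.389, 0.009], [0.389, -0.921, -0.001], [0.008, 0.005, -1.0]]
wrist_force: [1.0, -0.8, -1.4]
gripper_width: 0.219
finger_force: 77.8
```

Request:
jog_arm(
  rot=[
    [0, 0, 0],
    [0, 0, 0],
    [0, 0, 0],
    [0, 0, 0],
    [0, 0, 0],
  ],
  delta_pos=[
    [-1, -4, 0],
    [-2, -9, 0],
    [-3, -14, 0],
    [-3.5, -19, 0],
    [-3.8, -24, 0],
  ],
  hand=[1, 1, 1, 1, 1],
)

```text
clock: 6.35
eef_pos: [0.5328, -0.1993, 0.1901]
eef_rot: [[0.921, 0.389, -0.002], [0.389, -0.921, 0.001], [-0.001, -0.002, -1.0]]
wrist_force: [1.6, -0.4, -1.2]
gripper_width: 0.213
finger_force: 78.1
```

Request:
jog_arm(
  rot=[
    [0, 0, 0],
    [0, 0, 0],
    [0, 0, 0],
    [0, 0, 0],
    [0, 0, 0],
  ],
  delta_pos=[
    [0, -3, -2],
    [0, -3, -4],
    [0, -3, -5],
    [0, -3, -5],
    [0, -3, -5],
  ],
  hand=[1, 1, 1, 1, 1],
)

```text
clock: 6.85
eef_pos: [0.5343, -0.2272, 0.1412]
eef_rot: [[0.921, 0.39, -0.001], [0.39, -0.921, 0.001], [-0.0, -0.001, -1.0]]
wrist_force: [0.5, -0.5, -1.0]
gripper_width: 0.217
finger_force: 78.3
```

```bash
python3 - <<'E'
from h import *
s,im=look("w4",["mark","punch_axis_low","punch_grip","punch"])
import pickle;pickle.dump(s,open("s4.pkl","wb"))
print(s["wrist_force"],s["gripper_width"])
m=[.5343,-.2311,.01];e=s["eef_pos"];off=e[2]-.0159
print(np.round(proj(s,m),1),[np.round(proj(s,[e[0],e[1],off+d]),1) for d in(.07,0,-.044,-.062)])
imaging.snapshot("scene")
for n in ("mark","punch_axis_low","punch_grip"):print(n,[(np.round(d["point"],4).tolist(),round(d["conf"],2)) for d in imaging.tip_of(n,"scene")][:3])
cv2.imwrite("pics/w4c.png",cv2.resize(im[60:360,160:480],None,fx=2,fy=2))
E
```

```text
6.85 [ 0.5343 -0.2272  0.1412] [[0.9207, 0.3903, -0.0005], [0.3903, -0.9207, 0.0005], [-0.0003, -0.0007, -1.0]]
mark [([0.5338, -0.2292, 0.0098], 0.64)]
punch_axis_low [([0.5344, -0.2296, 0.0871], 0.68)]
punch_grip [([0.5545, -0.0334, 0.0189], 0.92), ([0.5397, -0.2308, 0.1633], 0.7)]
punch [([0.5333, -0.2299, 0.1281], 0.96), ([0.5871, -0.0548, 0.0146], 0.84)]
[ 0.48530345 -0.50017365 -0.96022448] 0.21662551673170363
[322.5 188.4] [array([317.6, 354. ]), array([317.8, 250.2]), array([317.8, 218.2]), array([317.9, 208.5])]
mark [([0.5378, -0.2262, 0.0109], 0.48)]
punch_axis_low [([0.5898, 0.1586, 0.0194], 0.91), ([0.4521, 0.1221, 0.0146], 0.82), ([0.5215, 0.1355, 0.004], 0.8)]
punch_grip [([0.6115, 0.2313, 0.0112], 0.83), ([0.501, 0.0653, 0.019], 0.77), ([0.4821, 0.0399, 0.0085], 0.67)]
```

View pics/w4c.png

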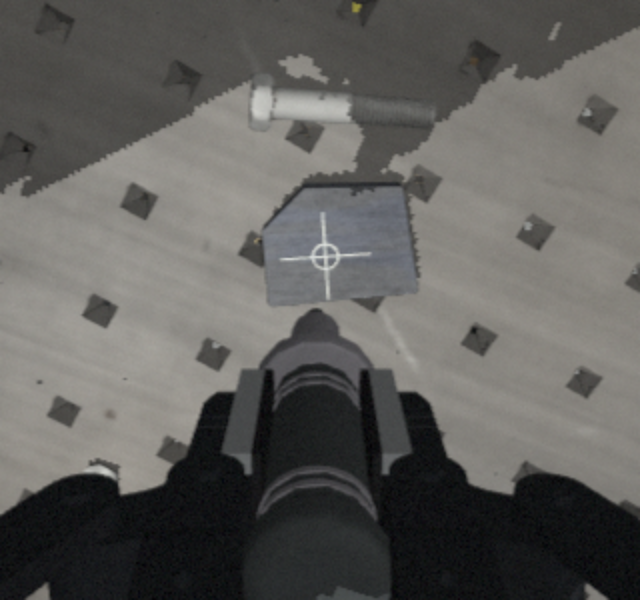

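Request:
jog_arm(
  rot=[
    [0, 0, 0],
    [0, 0, 0],
    [0, 0, 0],
    [0, 0, 0],
    [0, 0, 0],
  ],
  delta_pos=[
    [0, -0.4, -1],
    [0, -0.4, -3],
    [0, -0.4, -4.5],
    [0, -0.4, -4.5],
    [0, -0.4, -4.5],
  ],
  hand=[1, 1, 1, 1, 1],
)

```text
clock: 7.8
eef_pos: [0.5339, -0.232, 0.0957]
eef_rot: [[0.921, 0.389, -0.001], [0.389, -0.921, 0.001], [-0.001, -0.001, -1.0]]
wrist_force: [0.1, -0.6, -1.5]
gripper_width: 0.218
finger_force: 78.3
```

```bash
python3 - <<'E'
from h import *
s,im=look("w5",["mark","punch_axis_low"])
print(s["wrist_force"],s["gripper_width"])
m=[.5343,-.2311,.01];e=s["eef_pos"];off=e[2]-.0159
print(np.round(proj(s,m),1),[np.round(proj(s,[e[0],e[1],off+d]),1) for d in(-.044,-.05,-.062)])
cv2.imwrite("pics/w5c.png",cv2.resize(im[130:280,230:410],None,fx=4,fy=4,interpolation=cv2.INTER_CUBIC))
E
```

```text
7.8 [ 0.5339 -0.232   0.0957] [[0.9212, 0.3891, -0.0011], [0.3891, -0.9212, 0.0008], [-0.0007, -0.0012, -1.0]]
mark [([0.5313, -0.2306, 0.0098], 0.7)]
punch_axis_low [([0.5337, -0.2357, 0.0421], 0.61)]
[ 0.12781832 -0.55906234 -1.49766073] 0.2183626426977033
[317.  203.6] [array([317.9, 218.2]), array([317.9, 214.7]), array([317.9, 208.4])]
```

View pics/w5c.png

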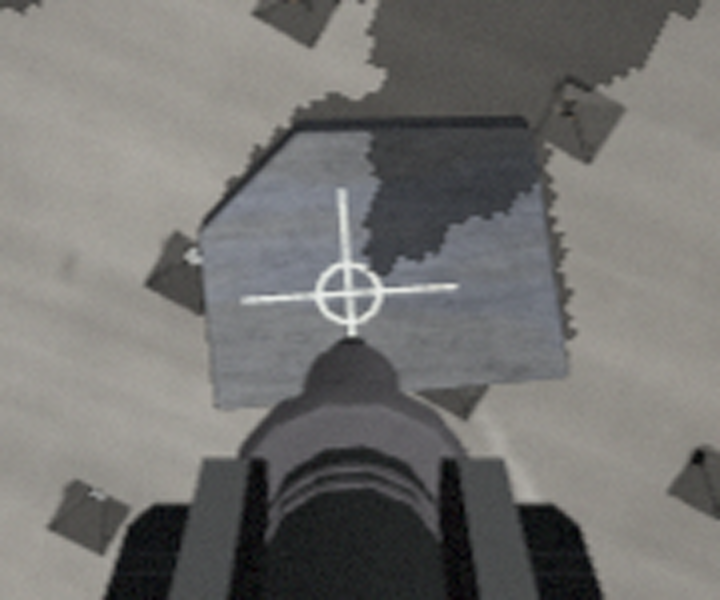

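Request:
jog_arm(
  rot=[
    [0, 0, 0],
    [0, 0, 0],
    [0, 0, 0],
    [0, 0, 0],
    [0, 0, 0],
  ],
  delta_pos=[
    [0, 0.1, -0.3],
    [0, 0.1, -0.6],
    [0, 0.1, -0.9],
    [0, 0.1, -1.0],
    [0, 0.1, -1.0],
  ],
  hand=[1, 1, 1, 1, 1],
)

```text
clock: 8.45
eef_pos: [0.5341, -0.2309, 0.086]
eef_rot: [[0.921, 0.389, -0.0], [0.389, -0.921, 0.0], [-0.0, -0.0, -1.0]]
wrist_force: [0.5, -0.4, -2.7]
gripper_width: 0.221
finger_force: 78.3
```

Request:
jog_arm(
  rot=[
    [0, 0, 0],
    [0, 0, 0],
    [0, 0, 0],
    [0, 0, 0],
    [0, 0, 0],
  ],
  delta_pos=[
    [0, 0, -0.1],
    [0, 0, -0.2],
    [0, 0, -0.3],
    [0, 0, -0.4],
    [0, 0, -0.4],
  ],
  hand=[1, 1, 1, 1, 1],
)

```text
clock: 8.95
eef_pos: [0.5341, -0.231, 0.0821]
eef_rot: [[0.921, 0.389, -0.0], [0.389, -0.921, 0.0], [-0.0, -0.0, -1.0]]
wrist_force: [-0.0, 0.6, -2.0]
gripper_width: 0.222
finger_force: 78.3
```

Request:
jog_arm(
  rot=[
    [0, 0, 0],
    [0, 0, 0],
    [0, 0, 0],
    [0, 0, 0],
    [0, 0, 0],
  ],
  delta_pos=[
    [0, 0, -0.1],
    [0, 0, -0.2],
    [0, 0, -0.3],
    [0, 0, -0.3],
    [0, 0, -0.3],
  ],
  hand=[1, 1, 1, 1, 1],
)

```text
clock: 9.45
eef_pos: [0.5342, -0.2311, 0.0792]
eef_rot: [[0.921, 0.389, -0.0], [0.389, -0.921, 0.0], [-0.0, -0.0, -1.0]]
wrist_force: [-0.3, 0.6, -1.7]
gripper_width: 0.219
finger_force: 78.3
```

Request:
jog_arm(
  rot=[
    [0, 0, 0],
    [0, 0, 0],
    [0, 0, 0],
    [0, 0, 0],
    [0, 0, 0],
  ],
  delta_pos=[
    [0, 0, -0.1],
    [0, 0, -0.2],
    [0, 0, -0.3],
    [0, 0, -0.3],
    [0, 0, -0.3],
  ],
  hand=[1, 1, 1, 1, 1],
)

```text
clock: 9.95
eef_pos: [0.5345, -0.2313, 0.0768]
eef_rot: [[0.921, 0.389, 0.001], [0.389, -0.921, -0.0], [0.0, 0.001, -1.0]]
wrist_force: [-1.0, 0.0, 5.0]
gripper_width: 0.22
finger_force: 78.7
```

Request:
jog_arm(
  rot=[
    [0, 0, 0],
    [0, 0, 0],
    [0, 0, 0],
  ],
  delta_pos=[
    [0, 0, -0.1],
    [0, 0, -0.2],
    [0, 0, -0.2],
  ],
  hand=[1, 1, 1],
)

```text
clock: 10.25
eef_pos: [0.5348, -0.2314, 0.0753]
eef_rot: [[0.921, 0.389, 0.001], [0.389, -0.921, -0.001], [0.001, 0.001, -1.0]]
wrist_force: [-2.4, 1.1, 9.3]
gripper_width: 0.217
finger_force: 79.2
```

Request:
jog_arm(
  rot=[
    [0, 0, 0],
    [0, 0, 0],
    [0, 0, 0],
    [0, 0, 0],
    [0, 0, 0],
  ],
  delta_pos=[
    [0, 0, -0.08],
    [0, 0, -0.08],
    [0, 0, -0.08],
    [0, 0, -0.08],
    [0, 0, -0.08],
  ],
  hand=[1, 1, 1, 1, 1],
)

```text
clock: 10.75
eef_pos: [0.5349, -0.2314, 0.0748]
eef_rot: [[0.921, 0.389, 0.001], [0.389, -0.921, -0.001], [0.001, 0.001, -1.0]]
wrist_force: [-2.1, 1.4, 10.9]
gripper_width: 0.22
finger_force: 79.4
```

Request:
jog_arm(
  rot=[
    [0, 0, 0],
    [0, 0, 0],
    [0, 0, 0],
    [0, 0, 0],
    [0, 0, 0],
  ],
  delta_pos=[
    [0, 0, -0.03],
    [0, 0, -0.03],
    [0, 0, -0.03],
    [0, 0, -0.03],
    [0, 0, -0.03],
  ],
  hand=[1, 1, 1, 1, 1],
)

```text
clock: 11.25
eef_pos: [0.5349, -0.2315, 0.0747]
eef_rot: [[0.921, 0.389, 0.001], [0.389, -0.921, -0.001], [0.001, 0.001, -1.0]]
wrist_force: [-1.5, 3.2, 10.9]
gripper_width: 0.218
finger_force: 79.4
```

Request:
jog_arm(
  rot=[
    [0, 0, 0],
    [0, 0, 0],
    [0, 0, 0],
    [0, 0, 0],
    [0, 0, 0],
  ],
  delta_pos=[
    [0, 0, 0],
    [0, 0, 0],
    [0, 0, 0],
    [0, 0, 0],
    [0, 0, 0],
  ],
  hand=[1, 1, 1, 1, 1],
)

```text
clock: 11.75
eef_pos: [0.5349, -0.2315, 0.0746]
eef_rot: [[0.921, 0.389, 0.001], [0.389, -0.921, -0.001], [0.001, 0.001, -1.0]]
wrist_force: [-2.5, 1.7, 11.4]
gripper_width: 0.217
finger_force: 79.4
```

Request:
jog_arm(
  rot=[
    [0, 0, 0],
    [0, 0, 0],
    [0, 0, 0],
    [0, 0, 0],
    [0, 0, 0],
  ],
  delta_pos=[
    [0, 0, 0],
    [0, 0, 0],
    [0, 0, 0],
    [0, 0, 0],
    [0, 0, 0],
  ],
  hand=[1, 1, 1, 1, 1],
)

```text
clock: 12.25
eef_pos: [0.5349, -0.2314, 0.0746]
eef_rot: [[0.921, 0.389, 0.001], [0.389, -0.921, -0.001], [0.001, 0.001, -1.0]]
wrist_force: [-2.1, 1.6, 11.0]
gripper_width: 0.222
finger_force: 79.4
```

Request:
jog_arm(
  rot=[
    [0, 0, 0],
    [0, 0, 0],
    [0, 0, 0],
    [0, 0, 0],
    [0, 0, 0],
  ],
  delta_pos=[
    [0, 0, 0.2],
    [0, 0, 0.5],
    [0, 0, 1],
    [0, 0, 2],
    [0, 0, 3],
  ],
  hand=[1, 1, 1, 1, 1],
)

```text
clock: 12.75
eef_pos: [0.5339, -0.2309, 0.1034]
eef_rot: [[0.921, 0.389, -0.001], [0.389, -0.921, 0.001], [-0.001, -0.001, -1.0]]
wrist_force: [0.2, -0.3, -2.0]
gripper_width: 0.221
finger_force: 78.5
```

Request:
jog_arm(
  rot=[
    [0, 0, 0],
    [0, 0, 0],
    [0, 0, 0],
    [0, 0, 0],
    [0, 0, 0],
  ],
  delta_pos=[
    [0, 0, 1.5],
    [0, 0, 3],
    [0, 0, 3],
    [0, 0, 3],
    [0, 0, 3],
  ],
  hand=[1, 1, 1, 1, 1],
)

```text
clock: 13.25
eef_pos: [0.5338, -0.2308, 0.1327]
eef_rot: [[0.921, 0.389, -0.001], [0.389, -0.921, 0.001], [-0.001, -0.001, -1.0]]
wrist_force: [0.2, -0.1, -2.2]
gripper_width: 0.22
finger_force: 78.5
```

```bash
python3 - <<'E'
from h import *
s,im=look("w6",["mark"])
print(s["wrist_force"])
e=s["eef_pos"];off=e[2]-.0159
print(np.round(proj(s,[.5343,-.2311,.01]),1),[np.round(proj(s,[e[0],e[1],off+d]),1) for d in(-.044,-.05,-.062)])
cv2.imwrite("pics/w6c.png",cv2.resize(im[60:360,160:480],None,fx=2,fy=2))
E
```

```text
13.25 [ 0.5338 -0.2308  0.1327] [[0.9212, 0.3892, -0.0008], [0.3892, -0.9212, 0.0006], [-0.0005, -0.0008, -1.0]]
mark [([0.5338, -0.2325, 0.0128], 0.81)]
[ 0.23144496 -0.06241033 -2.21461423]
[318.5 189.1] [array([317.9, 218.2]), array([317.9, 214.8]), array([317.9, 208.4])]
```

View pics/w6c.png

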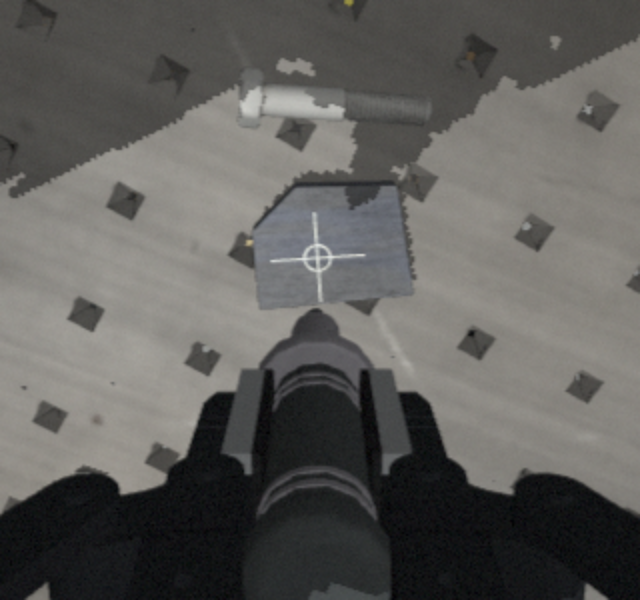

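Request:
jog_arm(
  rot=[
    [0, 0, 0],
    [0, 0, 0],
    [0, 0, 0],
    [0, 0, 0],
    [0, 0, 0],
  ],
  delta_pos=[
    [0, 0, 3],
    [0, 2, 6],
    [0.8, 6, 6.5],
    [1.6, 11, 6.5],
    [2.3, 16, 6.5],
  ],
  hand=[1, 1, 1, 1, 1],
)

```text
clock: 13.85
eef_pos: [0.5571, -0.071, 0.1981]
eef_rot: [[0.922, 0.388, 0.0], [0.388, -0.922, 0.0], [0.0, 0.0, -1.0]]
wrist_force: [0.1, 0.0, -2.1]
gripper_width: 0.222
finger_force: 78.4
```

Request:
jog_arm(
  rot=[
    [0, 0, 0],
    [0, 0, 0],
    [0, 0, 0],
    [0, 0, 0],
    [0, 0, 0],
  ],
  delta_pos=[
    [0.7, 5, 0],
    [1.2, 9, 0],
    [1.5, 11, 0],
    [1.5, 11, 0],
    [1.5, 11, 0],
  ],
  hand=[1, 1, 1, 1, 1],
)

```text
clock: 14.35
eef_pos: [0.5717, 0.0379, 0.1976]
eef_rot: [[0.921, 0.39, -0.001], [0.39, -0.921, -0.0], [-0.001, -0.0, -1.0]]
wrist_force: [-0.7, -0.4, -1.8]
gripper_width: 0.218
finger_force: 78.5
```

Request:
jog_arm(
  rot=[
    [0, 0, 0],
    [0, 0, 0],
    [0, 0, 0],
    [0, 0, 0],
  ],
  delta_pos=[
    [0, 0, 0],
    [0, 0, 0],
    [0, 0, 0],
    [0, 0, 0],
  ],
  hand=[1, 1, 1, 1],
)

```text
clock: 14.75
eef_pos: [0.5721, 0.037, 0.1982]
eef_rot: [[0.922, 0.388, 0.0], [0.388, -0.922, 0.0], [0.0, 0.0, -1.0]]
wrist_force: [-0.1, 0.7, -1.7]
gripper_width: 0.221
finger_force: 78.5
```

Request:
jog_arm(
  rot=[
    [0, 0, 0],
    [0, 0, 0],
    [0, 0, 0],
    [0, 0, 0],
    [0, 0, 0],
  ],
  delta_pos=[
    [0, 0.26, 0],
    [0, 0.26, -3],
    [0, 0.26, -5],
    [0, 0.26, -5.5],
    [0, 0.26, -5.5],
  ],
  hand=[1, 1, 1, 1, 1],
)

```text
clock: 15.25
eef_pos: [0.5716, 0.0405, 0.1425]
eef_rot: [[0.921, 0.389, -0.002], [0.389, -0.921, 0.0], [-0.002, -0.001, -1.0]]
wrist_force: [0.4, -0.1, -1.1]
gripper_width: 0.219
finger_force: 78.5
```

Request:
jog_arm(
  rot=[
    [0, 0, 0],
    [0, 0, 0],
  ],
  delta_pos=[
    [0, 0, 0],
    [0, 0, 0],
  ],
  hand=[1, 1],
)

```text
clock: 15.45
eef_pos: [0.5731, 0.0403, 0.1447]
eef_rot: [[0.921, 0.389, 0.003], [0.389, -0.921, -0.0], [0.002, 0.001, -1.0]]
wrist_force: [0.4, 0.6, -2.3]
gripper_width: 0.218
finger_force: 78.5
```

Request:
jog_arm(
  rot=[
    [0, 0, 0],
    [0, 0, 0],
    [0, 0, 0],
    [0, 0, 0],
    [0, 0, 0],
  ],
  delta_pos=[
    [0, -0.05, -0.6],
    [0, -0.05, -1.2],
    [0, -0.05, -1.8],
    [0, -0.05, -2.4],
    [0, -0.05, -2.6],
  ],
  hand=[1, 1, 1, 1, 1],
)

```text
clock: 15.95
eef_pos: [0.5714, 0.04, 0.116]
eef_rot: [[0.921, 0.389, -0.002], [0.389, -0.921, 0.0], [-0.002, -0.001, -1.0]]
wrist_force: [0.1, 0.6, -1.8]
gripper_width: 0.218
finger_force: 78.5
```

In the bore, no contact.

Request:
jog_arm(
  rot=[
    [0, 0, 0],
    [0, 0, 0],
    [0, 0, 0],
    [0, 0, 0],
    [0, 0, 0],
  ],
  delta_pos=[
    [0, 0, -0.8],
    [0, 0, -1.6],
    [0, 0, -2.4],
    [0, 0, -2.7],
    [0, 0, -2.7],
  ],
  hand=[1, 1, 1, 1, 1],
)

```text
clock: 16.45
eef_pos: [0.5715, 0.04, 0.0893]
eef_rot: [[0.921, 0.389, -0.002], [0.389, -0.921, 0.0], [-0.001, -0.001, -1.0]]
wrist_force: [-0.0, -0.2, -1.6]
gripper_width: 0.217
finger_force: 78.5
```

Request:
jog_arm(
  rot=[
    [0, 0, 0],
    [0, 0, 0],
  ],
  delta_pos=[
    [0, 0, 0],
    [0, 0, 0],
  ],
  hand=[1, 1],
)

```text
clock: 16.65
eef_pos: [0.5725, 0.0399, 0.0906]
eef_rot: [[0.921, 0.389, 0.001], [0.389, -0.921, -0.0], [0.001, 0.0, -1.0]]
wrist_force: [0.1, 0.1, -3.0]
gripper_width: 0.212
finger_force: 78.5
```

Request:
jog_arm(
  rot=[
    [0, 0, 0],
    [0, 0, 0],
    [0, 0, 0],
    [0, 0, 0],
    [0, 0, 0],
  ],
  delta_pos=[
    [0, 0, -0.3],
    [0, 0, -0.6],
    [0, 0, -0.8],
    [0, 0, -0.8],
    [0, 0, -0.8],
  ],
  hand=[1, 1, 1, 1, 1],
)

```text
clock: 17.15
eef_pos: [0.5721, 0.0399, 0.0821]
eef_rot: [[0.921, 0.389, -0.0], [0.389, -0.921, 0.0], [-0.0, -0.0, -1.0]]
wrist_force: [0.7, 0.4, -1.8]
gripper_width: 0.219
finger_force: 78.9
```

Request:
jog_arm(
  rot=[
    [0, 0, 0],
    [0, 0, 0],
    [0, 0, 0],
  ],
  delta_pos=[
    [0, 0, -0.05],
    [0, 0, -0.05],
    [0, 0, -0.05],
  ],
  hand=[1, 1, 1],
)

```text
clock: 17.45
eef_pos: [0.5721, 0.04, 0.082]
eef_rot: [[0.921, 0.389, 0.0], [0.389, -0.921, -0.0], [0.0, 0.0, -1.0]]
wrist_force: [-2.8, 0.3, 3.1]
gripper_width: 0.217
finger_force: 78.9
```

Seated on the rim. Release slowly, then rise.

Request:
jog_arm(
  rot=[
    [0, 0, 0],
    [0, 0, 0],
    [0, 0, 0],
    [0, 0, 0],
    [0, 0, 0],
  ],
  delta_pos=[
    [0, 0, 0],
    [0, 0, 0],
    [0, 0, 0],
    [0, 0, 0],
    [0, 0, 0],
  ],
  hand=[0.5, 0.2, -0.2, -0.6, -1],
  force=20,
)

```text
clock: 17.95
eef_pos: [0.5721, 0.0399, 0.0817]
eef_rot: [[0.921, 0.389, 0.0], [0.389, -0.921, 0.0], [0.0, 0.0, -1.0]]
wrist_force: [-0.3, -0.4, -0.9]
gripper_width: 0.892
finger_force: 0.0
```

Request:
jog_arm(
  rot=[
    [0, 0, 0],
    [0, 0, 0],
    [0, 0, 0],
    [0, 0, 0],
    [0, 0, 0],
  ],
  delta_pos=[
    [0, 0, 0],
    [0, 0, 0],
    [0, 0, 0],
    [0, 0, 0],
    [0, 0, 0],
  ],
  hand=[-1, -1, -1, -1, -1],
)

```text
clock: 18.45
eef_pos: [0.5721, 0.0399, 0.0817]
eef_rot: [[0.921, 0.389, 0.0], [0.389, -0.921, -0.0], [-0.0, 0.0, -1.0]]
wrist_force: [-0.4, -0.7, 0.1]
gripper_width: 1.002
finger_force: 0.0
```

Request:
jog_arm(
  rot=[
    [0, 0, 0],
    [0, 0, 0],
    [0, 0, 0],
    [0, 0, 0],
    [0, 0, 0],
  ],
  delta_pos=[
    [0, 0, 2],
    [0, 0, 6],
    [0, 0, 11],
    [0, 0, 15],
    [0, 0, 15],
  ],
  hand=[-1, -1, -1, -1, -1],
)

```text
clock: 18.95
eef_pos: [0.5759, 0.0395, 0.2392]
eef_rot: [[0.921, 0.389, 0.012], [0.389, -0.921, -0.002], [0.011, 0.006, -1.0]]
wrist_force: [-0.3, 0.7, 0.6]
gripper_width: 1.002
finger_force: 0.0
```

Request:
jog_arm(
  rot=[
    [0, 0, 0],
    [0, 0, 0],
    [0, 0, 0],
  ],
  delta_pos=[
    [0, 0, 0],
    [0, 0, 0],
    [0, 0, 0],
  ],
  hand=[-1, -1, -1],
)

```text
clock: 19.25
eef_pos: [0.571, 0.04, 0.2296]
eef_rot: [[0.921, 0.389, -0.004], [0.389, -0.921, 0.0], [-0.003, -0.002, -1.0]]
wrist_force: [0.8, 0.8, 0.2]
gripper_width: 0.999
finger_force: 0.0
```

```bash
python3 - <<'E'
from h import *
s,im=look("w7",["stand_mouth","punch_grip"])
for z in (.066,.136):print(np.round(proj(s,[.5723,.0398,z]),1))
cv2.imwrite("pics/w7c.png",cv2.resize(im[80:330,200:440],None,fx=2.4,fy=2.4))
E
```

```text
19.25 [0.571  0.04   0.2296] [[0.9212, 0.3892, -0.0036], [0.3892, -0.9212, 0.0005], [-0.0031, -0.0018, -1.0]]
stand_mouth [([0.5711, 0.0379, 0.0653], 0.67), ([0.6446, 0.0331, 0.02], 0.67)]
punch_grip [([0.5028, 0.0657, 0.0239], 0.88), ([0.5561, -0.0332, 0.0215], 0.75), ([0.6116, 0.2281, 0.0144], 0.7)]
[319. 175.]
[319.1 199.1]
```

View pics/w7c.png

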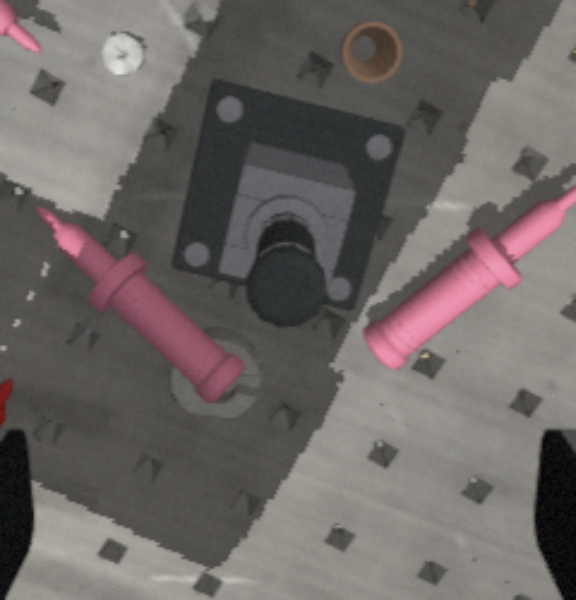

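The punch is upright in its stand with the collar on the rim. The cap centre is at about crop (286,286), which is pixel (319,199), exactly where it was predicted. The gripper is clear, so I'm handing in.

```bash
python3 -c "
from workcell import env
print(env.hand_in())"
```

```text
the job is handed in; nothing more can be done
None
```

I pressed the punch upright inside the scribed circle at about 13 N for over a second, lifted it straight up with the plate unmoved, stood it back in its stand, and handed the job in; the hand-in gave no verdict.

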